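# Sort steel and aluminium port covers by feel, fixture the steel one

### The arm

A 7-joint arm with a two-finger parallel gripper is mounted at the origin on the work surface. World frame = base frame: x ahead of the robot, y to its left, z up, the work surface at z = 0. Lengths are in m, angles in rad, forces in N, time in s.
With the tool pointing down it reaches from about 0.425 to 0.875 m from the base axis. Payload 4.7 kg.
Tool frame: the origin (TCP) lies midway between the tips of the shut fingers; the grasp point (between the pads) lies 19 mm behind it; z points along the fingers, y is the direction in which the jaws open and shut (so a half turn about z gives the same grasp; the last joint's range is limited). The gripper opens to 87 mm and grips with 3 to 60 N. Pads are 19 mm wide; open, the fingers measure 117 mm over their backs; the gripper's body (75 mm by 190 mm) begins 51 mm behind the grasp point.
Start: joints at [1.33, 0.321, -0.07, 1.45, 0.023, 1.371, -0.057], TCP at [0.164, -0.629, 0.223] pointing down, gripper open.
Joint ranges: [-2.86, 2.86], [-0.3, 2.09], [-1.38, 1.24], [0.06, 2.45], [-1.56, 4.7], [0.09, 2.05], [-2.69, 2.69]. Speed limits (rad/s): [2.57, 2.57, 3.14, 3.14, 3.14, 3.14, 3.14].

### API

Orientations are given as a rotation vector (axis times angle).
In Python, from bench import get_state, eyes, job gives the robot as it stands. The module is installed in compiled form; this text tells all that it offers.
- The arm moves only by the shell command python3 -m jog 'ROWS' [FORCE]. ROWS is JSON, a list that holds one entry, the list of rows, each a list of 5 numbers: the opening, from 0 (shut) to 1 (fully open), then the shift along the tool's x, y, z in units of 40 mm (1.0 is 40 mm), then the turn about the tool's z in units of 5 degrees (1.0 is 5 degrees). In form: [[[jaw, dx, dy, dz, turn], ...]]. A call has 1 to 10 rows; each row shifts and turns the commanded pose from where the row before left it, along the tool's axes as they then stand; what a row does not reach is not made up. A row lasts 1/8 s, in which the tool goes at most 62.5 mm and 10.7 degrees, less where a joint would pass 70% of its speed; a pose out of reach is approached as far as the arm can. A call is refused whole if a number of a shift passes 1 or a number of a turn 1, either way. A call with a gripper value outside its range is refused whole. The fingers move at their own pace and stop on an object; FORCE is the grip in N (left out, the last holds). Time passes only in rows, so rows that do not move let the fingers close. It gives the time, the measured TCP pose, the force and the opening at its end, in the units of the state.
- get_state(): the state, without advancing time (a new reading comes with each control period).
- eyes.get_image(name): name is "scene" or "top" or "wrist"; returns (picture, depth): 420x560x3 uint8, red, green, blue; 420x560 float32, m along the optical axis (not along the pixel's ray), 0 where there is no reading.
- eyes.camera_params(name): a dict with "camera_matrix" (3x3 intrinsics, pixels), "pose" (4x4, takes a point from camera to world coordinates); the wrist camera has in their place "mount" (4x4, takes a point from camera to tool coordinates, whose origin is the TCP and whose axes are the flange's). Camera axes: x right, y down, z forward; pixel columns grow to the right and rows downward; lengths in m; the calibration is good to about 2 mm. A picture is of the moment at which its call begins: read the wrist's pose just before it. camera_params takes no time and is no camera call.
- job.close_job(): hands the job in, once; it reports no verdict.
The state is a dict: "time": time; "joint_positions": joint angles; "qd": joint speeds; "joint_torque": joint torques, N m; "position": TCP position; "tool_rot": TCP orientation; "ft_force": force on the tool from outside, world axes, zero at the start; "torque": the same for the moment, N m; "grip_width": opening from 0.0 (shut) to 1.0 (fully open).
Only numpy, scipy, OpenCV 4.12 (cv2) and the standard library are available. Lean on these libraries where they do the work, as an engineer would, in place of code of your own. Each camera call takes 0.05 s, during which the arm holds its last target. There are 200 camera calls.

### The job

Two black port covers on the slanted rack look alike, but one is steel and the other aluminium. Lift one just clear of its bay and hold it still for a moment to feel its weight; then set the heavy steel cover on the fixture, fully down over both dowel pins, and lay the light aluminium cover flat in the blue bin, port block up. Set them down, do not drop them, and leave the other things on the bench and rack where they are.

Things in the scene. Friction and masses are not known exactly. Their poses are not given: they have to be found in the camera images.
- rack: fixed white rack, 165 mm deep, 381 wide; three bays along its y, centres at -125, 0, +125 mm. Its shelf slopes 25 degrees, from 40 mm high at x = -75 mm (front, towards the robot) up to 110 mm at x = +74. Front lip and ribs between bays stand 8 mm above the shelf: a cover lifted square to the shelf is clear after 12 mm. Origin on the bench
- cover_a_center (a point): black port cover: flange 110 (x) x 64 x 10 mm with two 9.5 mm through holes at x = +42 and -42 mm on its long centre line, and a square block 30 x 30 x 36 mm on its middle, to grip it by; 46 mm tall in all. This point: its axis, half-way up, 23 mm above the underside; z points out of the block's top. Starts flat on the rack's slope, x pointing up the slope, in any of the bays
- cover_b_center (a point): second port cover, same look, size, frame and point as cover_a. One of the two is steel, 700 to 860 g, the other aluminium, 250 to 310 g; nothing but the weight tells which of them is the steel one
- fixture: locating fixture, fixed to the bench: aluminium sub-plate 180 x 110 x 22 mm, long side along its x; origin at the centre of its underside
- fixture_seat (a point): point half-way between the two dowel pins, level with the tops of the dark rest pads (30 mm above the bench) that the flange comes to lie on. Pins at x = +42 and -42 mm of this frame, 8 mm thick, 14 mm tall above the pads, the upper 5 mm a bullet nose. The cover fits either way round. z is up
- bin: blue open plastic bin, 200 (x) x 150 (y) mm outside, 55 mm high, walls and floor 4 mm, fixed to the bench; origin at the centre of its underside. It and the fixture stand to the left and right in front of the rack; which is on which side varies
- bin_floor (a point): centre of the bin's inner floor, 4 mm above the bench; axes as the bin's
- caliper: digital caliper, steel beam 230 x 16 mm with a black head, 12 mm high, lying on the bench between the robot and the rack. Not to be disturbed
- hex_key: dark L-shaped hex key, 100 x 34 x 7 mm, lying on the bench. Not to be disturbed
- blank: bare silver aluminium block 112 x 66 x 30 mm, lying in the rack bay that holds no cover; origin at the centre of its underside, axes as for the covers. Not to be disturbed
- deburr: deburring tool, yellow handle, 170 mm long, 30 mm thick, lying on the bench to the right of the rack. Not to be disturbed
- oiler: white oil bottle, 56 mm across, 160 mm tall, with a red cap, to the right of the rack. Not to be disturbed
- driver: red and black cordless driver standing on its battery, 195 mm tall, about 180 mm long, to the left of the rack. Not to be disturbed
- tape: roll of blue tape lying flat, 96 mm across, 19 mm high, far left on the bench. Not to be disturbed
Not all that is in view belongs to the job. Leave any yellow look-alike of the fixture alone.

How it is judged:
By the outcome, as a careful person would: the job done as asked, in the order asked, and still so for the second after the job is handed in, with the robot touching nothing.
It also fails if it takes over 64 s, if anything falls off the work surface, if the arm or the gripper's body presses on something with over 40 N, if the wrist force passes 120 N, or if a joint passes its speed limit or range.

## Working session

There is one attempt and no reset: what is moved stays moved. The work goes in short steps, Python scripts to look and compute and a shell command to move; the robot and the scene stay as the last step left them, time stands still between calls to the robot, and variables do not carry over. Pictures are saved under pics/ and viewed, about 8 in all and at most 12, crops included, and the job is handed in when it is done.

```bash
mkdir -p pics; ls; python3 - <<'E'
from bench import get_state, eyes, job
import cv2,numpy as np
np.set_printoptions(precision=4,suppress=True)
s=get_state();print(s)
for n in ("scene","top"):
    p,d=eyes.get_image(n);cv2.imwrite(f"pics/{n}0.png",p[:,:,::-1]);np.savez(f"pics/{n}0.npz",p=p,d=d)
    print(n,eyes.camera_params(n))
print(eyes.camera_params("wrist"))
E
```

```text
pics
{'time': 0.0, 'joint_positions': array([ 1.33  ,  0.3218, -0.0701,  1.4517,  0.0226,  1.3708, -0.0569]), 'qd': array([-0.0004, -0.0006, -0.0005, -0.0004, -0.0011,  0.0005,  0.0011]), 'joint_torque': array([  0.001 , -49.1293,  -0.4037, -31.2524,  -0.064 ,   0.0437,
         0.0002]), 'position': array([ 0.1637, -0.6285,  0.2214]), 'tool_rot': array([-3.1142, -0.399 ,  0.0005]), 'ft_force': array([ 0.0403,  0.2966, -0.7935]), 'torque': array([ 0.0308, -0.0053, -0.0108]), 'grip_width': 0.9980887699922566}
scene {'camera_matrix': array([[497.0401,   0.    , 286.5529],
       [  0.    , 497.0401, 204.8773],
       [  0.    ,   0.    ,   1.    ]]), 'pose': array([[-0.3811,  0.7487, -0.5425,  1.2559],
       [ 0.9245,  0.3121, -0.2188,  0.3652],
       [ 0.0055, -0.5849, -0.8111,  1.2734],
       [ 0.    ,  0.    ,  0.    ,  1.    ]])}
top {'camera_matrix': array([[446.4589,   0.    , 279.3299],
       [  0.    , 446.4589, 208.0653],
       [  0.    ,   0.    ,   1.    ]]), 'pose': array([[ 0.0148, -0.9985,  0.052 ,  0.3737],
       [-0.9999, -0.0146,  0.0043,  0.0503],
       [-0.0036, -0.052 , -0.9986,  1.2622],
       [ 0.    ,  0.    ,  0.    ,  1.    ]])}
{'camera_matrix': array([[328.0749,   0.    , 284.6945],
       [  0.    , 328.0749, 210.9523],
       [  0.    ,   0.    ,   1.    ]]), 'mount': array([[ 0.0002, -0.9684, -0.2493,  0.0688],
       [ 1.    ,  0.0004, -0.0007, -0.0013],
       [ 0.0007, -0.2493,  0.9684, -0.1628],
       [ 0.    ,  0.    ,  0.    ,  1.    ]])}
```

View images.

View pics/top0.png

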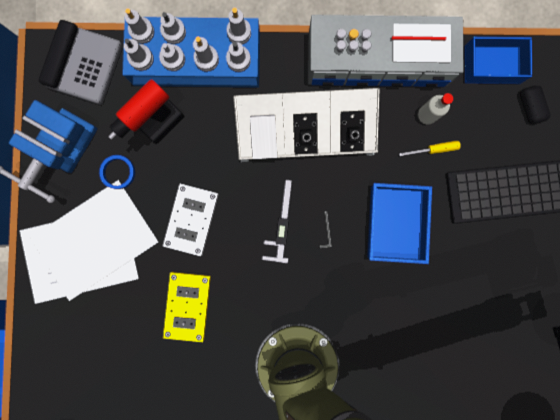

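View pics/scene0.png

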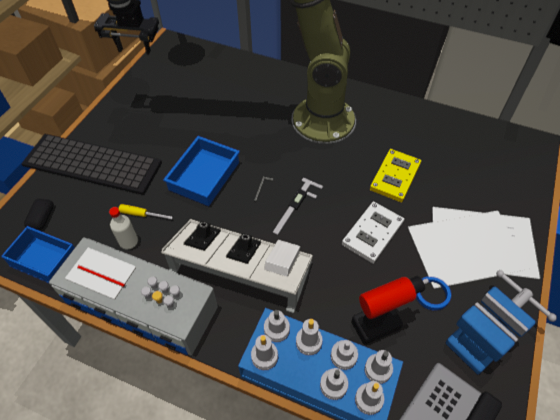

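The top view shows the rack at (235–380, 90–160), with the blank in its left bay and black covers at (306,135) and (352,130). The white fixture is at (190,219) and the bin at (400,222). The caliper is at (283,220) and the hex key at (326,230). The yellow fixture look-alike at (187,306) is to be left alone. The scene view agrees.

```bash
cat > h.py <<'E'
import numpy as np,cv2
from bench import get_state,eyes
from scipy.spatial.transform import Rotation as R
np.set_printoptions(precision=4,suppress=True)
def cloud(n,d):
    c=eyes.camera_params(n);K=c["camera_matrix"]
    if n=="wrist":
        s=get_state();T=np.eye(4);T[:3,:3]=R.from_rotvec(s["tool_rot"]).as_matrix();T[:3,3]=s["position"];T=T@c["mount"]
    else:T=c["pose"]
    v,u=np.mgrid[:d.shape[0],:d.shape[1]]
    P=np.stack([(u-K[0,2])/K[0,0]*d,(v-K[1,2])/K[1,1]*d,d],-1)
    return P@T[:3,:3].T+T[:3,3]
def plane(n,uv,z,T=None):
    c=eyes.camera_params(n);K=c["camera_matrix"];T=c["pose"] if T is None else T
    uv=np.atleast_2d(uv);r=np.c_[(uv-K[[0,1],2])/K[0,0],np.ones(len(uv))]@T[:3,:3].T
    return T[:3,3]+r*((z-T[2,3])/r[:,2])[:,None]
def big(m):
    c=max(cv2.findContours(m.astype(np.uint8),0,2)[0],key=cv2.contourArea);return c[:,0].astype(np.float32)
def rect(xy):
    (c,s,a)=cv2.minAreaRect(xy.astype(np.float32)*1000);return np.array(c)/1000,np.array(s),a
E
python3 - <<'E'
from h import *
f=np.load("pics/top0.npz");p,d=f["p"].astype(int),f["d"];P=cloud("top",d)
def box(a,b,c,e):
    m=np.zeros(d.shape,bool);m[b:e,a:c]=1;return m
white=(p.min(-1)>130);hsv=cv2.cvtColor(f["p"],cv2.COLOR_RGB2HSV)
m=white&box(160,178,222,262);print("fixture",rect(plane("top",big(m),.022)[:,:2]))
blue=(hsv[...,0]>100)&(hsv[...,0]<125)&(hsv[...,1]>120)
m=blue&box(360,175,440,270);print("bin",rect(plane("top",big(m),.055)[:,:2]))
rb=box(225,80,390,170)
m=white&rb;c=big(m);
Q=P[rb&(P[...,2]>.03)&(P[...,2]<.2)]
sh=P[m&(P[...,2]>.03)];sh=sh[:, :]
print("rack xy",rect(sh[:,:2]),sh[:,2].min(),sh[:,2].max())
A=np.c_[sh[:,:2],np.ones(len(sh))];w=np.ones(len(sh),bool)
for _ in range(6):
    k=np.linalg.lstsq(A[w],sh[w,2],rcond=None)[0];w=abs(A@k-sh[:,2])<.004
n=np.array([-k[0],-k[1],1]);n/=np.linalg.norm(n);print("shelf normal",n,np.degrees(np.arccos(n[2])),"k",k,w.sum())
for nm,x0,x1 in(("mid",290,325),("right",338,370)):
    b=box(x0,105,x1,160);hh=(P[...,2]-(P[...,:2]@k[:2]+k[2]))*n[2]
    t=b&(hh>.038)&(hh<.055)
    q=P[t];print(nm,"top",q.mean(0),len(q),"h",hh[t].mean(),rect(q[:,:2]))
    m=b&(p.max(-1)<75)&(P[...,2]>.03);q=P[m&(hh<.02)];print("  flange",rect(q[:,:2]),np.median(hh[m&(hh<.02)]))
b=box(240,110,282,162);t=b&(hh>.02);print("blank h",np.median(hh[t]))
for nm,x0,y0,x1,y1 in (("cal",255,175,300,265),("hex",315,205,336,252)):
    m=box(x0,y0,x1,y1)&(p.max(-1)>60 if nm=="cal" else p.max(-1)>60);v,u=np.nonzero(m);q=plane("top",np.c_[u,v],.01);print(nm,q.min(0),q.max(0))
E
```

```text
fixture (array([0.4034, 0.304 ]), array([111.2071, 181.7581]), 76.2845458984375)
bin (array([ 0.4016, -0.2695]), array([167.8035, 212.5782]), 87.24290466308594)
rack xy (array([ 0.5601, -0.0228]), array([361.6725, 380.7762]), 4.056699275970459) 0.03466864097106437 1.262247938920945
shelf normal [ 0.2346 -0.0217  0.9719] 13.62696330760094 k [-0.2414  0.0223  0.2501] 525
mid top [nan nan nan] 0 h nan (array([0., 0.]), array([0., 0.]), 0.0)
  flange (array([ 0.6374, -0.0105]), array([98.7203, 59.8308]), 2.784428596496582) -0.010465482101221547
right top [nan nan nan] 0 h nan (array([0., 0.]), array([0., 0.]), 0.0)
  flange (array([ 0.6455, -0.1367]), array([98.6419, 61.4887]), 4.362217903137207) -0.005300383112602932
blank h 0.022043967084894332
cal [0.2855 0.0237 0.01  ] [0.5212 0.1049 0.01  ]
hex [ 0.3315 -0.0902  0.01  ] [ 0.4325 -0.0594  0.01  ]<stdin>:21: RuntimeWarning: Mean of empty slice.
  ret = um.true_divide(
  ret = ret.dtype.type(ret / rcount)
```

```bash
python3 - <<'E'
from h import *
f=np.load("pics/top0.npz");p,d=f["p"].astype(int),f["d"];P=cloud("top",d);ok=d>0
def box(a,b,c,e):
    m=np.zeros(d.shape,bool);m[b:e,a:c]=1;return m&ok
white=(p.min(-1)>130)
B=P[box(360,170,445,275)&(P[...,2]>.045)&(P[...,2]<.07)];print("bin rim",rect(B[:,:2]),np.median(B[:,2]))
fx=P[box(160,178,222,262)&white];print("fix z",np.median(fx[:,2]))
rb=box(225,80,390,170);m=white&rb&(P[...,2]>.03)&(P[...,2]<.2);sh=P[m]
print("rack xy",rect(sh[:,:2]))
A=np.c_[sh[:,:2],np.ones(len(sh))];k=np.array([.466,0,0]);k[2]=np.median(sh[:,2]-A@k)
for i in range(10):
    w=abs(A@k-sh[:,2])<(.01 if i<3 else .003);k=np.linalg.lstsq(A[w],sh[w,2],rcond=None)[0]
n=np.array([-k[0],-k[1],1]);n/=np.linalg.norm(n);print("normal",n,np.degrees(np.arccos(n[2])),"yaw",np.degrees(np.arctan2(k[1],k[0])),w.sum(),len(w))
hh=(P[...,2]-(P[...,:2]@k[:2]+k[2]))*n[2]
for nm,x0,x1 in(("mid",288,328),("right",335,373)):
    b=box(x0,95,x1,165)&(p.max(-1)<90)
    t=b&(hh>.035)&(hh<.06);q=P[t];print(nm,"top",q.mean(0),len(q),"h",np.median(hh[t]),rect(q[:,:2]))
    q=P[b&(hh>.004)&(hh<.016)];print("  flange",rect(q[:,:2]),len(q),np.median((hh[b&(hh>.004)&(hh<.016)])))
b=box(240,105,282,162);t=b&(hh>.02)&(hh<.05);print("blank h",np.median(hh[t]),rect(P[t][:,:2]))
E
```

```text
bin rim (array([ 0.4001, -0.2729]), array([159.4687, 208.0943]), 87.16511535644531) 0.05399855169914858
fix z 0.021672983005798452
rack xy (array([ 0.6595, -0.0157]), array([162.4901, 380.7762]), 4.056699275970459)
normal [-0.4208 -0.0275  0.9067] 24.940735651729646 yaw 3.73529382818582 4083 7027
mid top [ 0.6215 -0.0128  0.1055] 114 h 0.04573355853716571 (array([ 0.6222, -0.013 ]), array([30.9913, 29.1105]), 2.6197612285614014)
  flange (array([ 0.6368, -0.0107]), array([99.6356, 61.3297]), 3.892089605331421) 721 0.01001124527659314
right top [ 0.6292 -0.1384  0.1063] 126 h 0.04662954464103 (array([ 0.6301, -0.1384]), array([32.1418, 29.4585]), 5.355761528015137)
  flange (array([ 0.6457, -0.1364]), array([99.8334, 61.0758]), 5.224485874176025) 712 0.009953358678646024
blank h 0.02981613032937933 (array([0.6224, 0.1004]), array([105.1856,  65.8138]), 3.843583106994629)
```

```bash
cat >> h.py <<'E'
def togo(x,y,z,yaw):
    """turn first, then shift in the turned tool frame; units of the rows. yaw: world heading of tool x, deg (mod 180)"""
    s=get_state();M=R.from_rotvec(s["tool_rot"]).as_matrix()
    y0=np.degrees(np.arctan2(M[1,0],M[0,0]));t=(yaw-y0+90)%180-90
    Mn=R.from_euler('z',t,degrees=True).as_matrix()@M
    print("t",round(s["time"],2),"pos",s["position"],"yaw",round(y0,2),"zdown",M[:,2],"F",s["ft_force"],"w",round(s["grip_width"]*87,1),"q",s["joint_positions"])
    print("turn",-t/5,"shift",Mn.T@(np.array([x,y,z])-s["position"])/.04)
E
python3 - <<'E'
from h import *
togo(.6268,-.0122,.18,3.8)
E
```

```text
t 0.1 pos [ 0.1637 -0.6285  0.2216] yaw 14.6 zdown [-0.0005  0.0017 -1.    ] F [-0.2143 -0.5619 -0.2108] w 87.1 q [ 1.3301  0.3217 -0.0701  1.4516  0.0226  1.3708 -0.0569]
turn 2.1604301107564168 shift [ 12.5743 -14.6053   1.0633]
```

```bash
python3 -m jog '[[[1,0,0,0,0.72],[1,0,0,0,0.72],[1,0,0,0,0.72],[1,0.6,-0.8,0,0],[1,0.8,-0.9,0,0],[1,0.8,-0.9,0,0],[1,0.8,-0.9,0,0],[1,0.8,-0.9,0,0],[1,0.8,-0.9,0,0],[1,0.8,-0.9,0,0]]]' && python3 -m jog '[[[1,0.8,-0.9,0,0],[1,0.8,-0.9,0,0],[1,0.8,-0.9,0,0],[1,0.8,-0.9,0,0],[1,0.8,-0.9,0,0],[1,0.8,-0.9,0,0],[1,0.8,-0.9,0.2,0],[1,0.8,-0.9,0.4,0],[1,0.77,-0.9,0.46,0],[1,0,0,0,0]]]'; python3 - <<'E'
from h import *
togo(.6268,-.0122,.18,3.8)
E
```

```text
time: 1.35
position: [0.3635, -0.3658, 0.2222]
tool_rot: [-3.14, -0.104, 0.001]
ft_force: [-0.4, -0.7, -0.0]
grip_width: 1.001
time: 2.6
position: [0.6273, -0.0195, 0.1775]
tool_rot: [-3.135, -0.115, 0.006]
ft_force: [-0.2, -0.1, -0.0]
grip_width: 0.997
t 2.6 pos [ 0.6273 -0.0195  0.1775] yaw 4.22 zdown [-0.0039  0.0039 -1.    ] F [-0.1511 -0.1435 -0.024 ] w 86.7 q [ 0.4605  0.3577 -0.5897  1.5504  0.1991  1.2988 -1.6515]
turn 0.08319313171516285 shift [ 0.0004 -0.184  -0.0624]
```

Now a near check with the wrist camera before descending.

```bash
python3 -m jog '[[[1,0,-0.18,0,0.08],[1,0,0,0,0]]]'; python3 - <<'E'
from h import *
s=get_state();p,d=eyes.get_image("wrist");cv2.imwrite("pics/w1.png",p[:,:,::-1]);P=cloud("wrist",d)
n=np.array([-.4208,-.0275,.9067]);ok=(d>0)&(p.max(-1)<95)
h=P[...,2]
# shelf plane from white points
w=(d>0)&(p.min(-1)>130)&(abs(P[...,1]+.01)<.07)&(P[...,2]>.03)&(P[...,2]<.13);q=P[w]
A=np.c_[q[:,:2],np.ones(len(q))];k=np.array([.466,.03,0]);k[2]=np.median(q[:,2]-A@k)
for i in range(10):
    g=abs(A@k-q[:,2])<.003;k=np.linalg.lstsq(A[g],q[g,2],rcond=None)[0]
n=np.array([-k[0],-k[1],1]);n/=np.linalg.norm(n);print("n",n,g.sum())
hh=(P[...,2]-(P[...,:2]@k[:2]+k[2]))*n[2]
b=ok&(abs(P[...,1]+.012)<.05)
t=b&(hh>.04)&(hh<.052);print("top",rect(P[t][:,:2]),P[t].mean(0),np.median(hh[t]))
t=b&(hh>.006)&(hh<.014);print("flange",rect(P[t][:,:2]),np.median(hh[t]))
togo(.6268,-.0122,.0765,3.8)
E
```

```text
time: 2.85
position: [0.6269, -0.0183, 0.1807]
tool_rot: [3.14, 0.092, 0.001]
ft_force: [0.7, -0.0, 0.0]
grip_width: 1.001
n [-0.4221 -0.0282  0.9061] 19118
top (array([ 0.6225, -0.0114]), array([29.8795, 29.7712]), 3.849275827407837) [ 0.6237 -0.0114  0.1071] 0.046040077747950756
flange (array([ 0.5774, -0.0102]), array([220.0486,  93.0795]), 3.381190776824951) 0.009980375085232135
t 2.9 pos [ 0.627  -0.0188  0.1808] yaw 3.32 zdown [ 0.0008 -0.001  -1.    ] F [0.464  0.3061 0.061 ] w 87.1 q [ 0.4567  0.3504 -0.5879  1.5518  0.2001  1.2991 -1.6696]
turn -0.09559839265028244 shift [ 0.0045 -0.1687  2.6068]
```

View pics/w1.png

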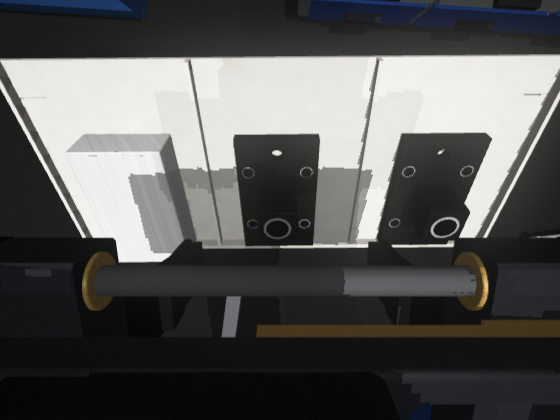

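The wrist view shows the mid cover at (277,190), with its block top at (277,228), and the fingers straddling it. Its position agrees with the top view to within 2 mm. Next I descend.

```bash
python3 -m jog '[[[1,0,-0.18,0.5,0],[1,0,0,0.6,0],[1,0,0,0.6,0],[1,0,0,0.5,0],[1,0,0,0,0],[1,0,0,0,0]]]'; python3 - <<'E'
from h import *
togo(.6268,-.0116,.077,3.8)
E
```

```text
time: 3.65
position: [0.6272, -0.0105, 0.0927]
tool_rot: [-3.14, -0.093, -0.002]
ft_force: [0.5, 0.4, 0.2]
grip_width: 0.997
t 3.65 pos [ 0.6272 -0.0105  0.0927] yaw 3.4 zdown [ 0.001   0.0001 -1.    ] F [0.4896 0.3881 0.1771] w 86.8 q [ 0.4314  0.4239 -0.573   1.6464  0.2476  1.1435 -1.7158]
turn -0.08028714144483047 shift [-0.0118  0.0275  0.3925]
```

```bash
python3 -m jog '[[[1,0,0.02,0.2,-0.08],[1,0,0,0.19,0],[1,0,0,0,0],[0.3,0,0,0,0],[0.2,0,0,0,0],[0.2,0,0,0,0],[0,0,0,0,0],[0,0,0,0,0],[0,0,0,0,0],[0,0,0,0,0]]]' 30; python3 - <<'E'
from h import *
togo(.6268,-.0116,.077,3.8)
E
```

```text
time: 4.9
position: [0.6267, -0.0116, 0.0765]
tool_rot: [3.14, 0.104, -0.0]
ft_force: [0.3, 0.2, 0.3]
grip_width: 0.339
t 4.9 pos [ 0.6267 -0.0116  0.0765] yaw 3.79 zdown [-0.0002 -0.0003 -1.    ] F [0.3067 0.1594 0.3323] w 29.5 q [ 0.4292  0.4402 -0.5686  1.6605  0.2585  1.117  -1.715 ]
turn -0.0014424691912893195 shift [ 0.0033 -0.0004 -0.0124]
```

```bash
python3 -m jog '[[[0,-0.04,0,-0.09,0],[0,-0.04,0,-0.09,0],[0,-0.04,0,-0.09,0],[0,-0.04,0,-0.09,0],[0,-0.05,0,-0.1,0],[0,0,0,0,0],[0,0,0,0,0],[0,0,0,0,0],[0,0,0,0,0],[0,0,0,0,0]]]'; python3 - <<'E'
from h import *
togo(.6268,-.0116,.077,3.8)
for i in range(3):
    p,d=eyes.get_image("wrist");print(get_state()["ft_force"],get_state()["torque"])
cv2.imwrite("pics/w2.png",p[:,:,::-1])
E
```

```text
time: 6.15
position: [0.6183, -0.012, 0.0948]
tool_rot: [-3.14, -0.104, 0.0]
ft_force: [0.3, 0.2, -2.4]
grip_width: 0.341
t 6.15 pos [ 0.6183 -0.012   0.0948] yaw 3.8 zdown [-0.0002  0.     -1.    ] F [ 0.3422  0.1767 -2.3848] w 29.7 q [ 0.4428  0.4053 -0.5778  1.6663  0.2391  1.1415 -1.7026]
turn -0.0005399686107267598 shift [0.212  0.0053 0.4451]
[-0.0756 -0.5549 -3.2023] [ 0.0229  0.0253 -0.0103]
[ 0.3639  0.1946 -2.5856] [-0.0436  0.0103 -0.0152]
[-0.4427 -0.0336 -2.7998] [0.015  0.036  0.0194]
```

View pics/w2.png

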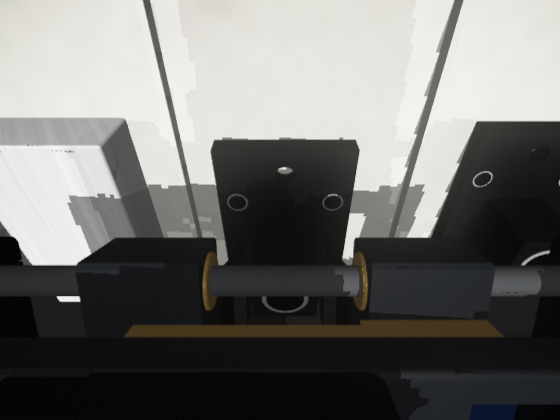

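The mid cover weighs about 2.7 N (0.28 kg), so it is the aluminium one. It goes back in its bay so that the steel cover can go first, as asked.

```bash
python3 -m jog '[[[0,0.04,0,0.09,0],[0,0.04,0,0.09,0],[0,0.05,0,0.1,0],[0,0.04,0,0.09,0],[0,0.04,0,0.08,0],[0,0,0,0,0],[0,0,0,0,0],[0.5,0,0,0,0],[0.8,0,0,0,0],[1,0,0,0,0]]]' && python3 -m jog '[[[1,0,0,0,0],[1,0,0,0,0],[1,0,0,-0.4,0],[1,0,0,-0.8,0],[1,0,0,-0.8,0],[1,0,0,-0.6,0],[1,0,0,0,0]]]'; python3 - <<'E'
from h import *
p,d=eyes.get_image("top");P=cloud("top",d);np.savez("pics/top1.npz",p=p,d=d)
# right cover top:  measured (.6301,-.1384); 
n=np.array([-.4208,-.0275,.9067]);g=np.array([.6301,-.1384,.1063])-.011*n;print("g",g)
togo(g[0],g[1]+.001,.18,4.5)
E
```

```text
time: 7.55
position: [0.627, -0.0114, 0.0773]
tool_rot: [3.14, 0.104, 0.001]
ft_force: [0.7, 0.4, 0.1]
grip_width: 0.597
time: 8.43
position: [0.6285, -0.0111, 0.1844]
tool_rot: [3.139, 0.104, 0.009]
ft_force: [-0.6, 0.4, 0.5]
grip_width: 0.997
g [ 0.6347 -0.1381  0.0963]
t 8.47 pos [ 0.6274 -0.0113  0.1825] yaw 3.8 zdown [ 0.0026 -0.0004 -1.    ] F [ 0.327  -0.4017 -0.0738] w 87.2 q [ 0.45    0.3496 -0.5941  1.5505  0.201   1.3004 -1.6738]
turn -0.13905739412424226 shift [-0.0653  3.1501  0.0638]
```

```bash
python3 -m jog '[[[1,0,0.5,0,-0.14],[1,0,0.8,0,0],[1,0,0.9,0,0],[1,0,0.8,0,0],[1,-0.06,0.15,0.06,0],[1,0,0,0,0],[1,0,0,0,0]]]'; python3 - <<'E'
from h import *
s=get_state();p,d=eyes.get_image("wrist");P=cloud("wrist",d)
w=(d>0)&(p.min(-1)>130)&(abs(P[...,1]+.138)<.055)&(P[...,2]>.03)&(P[...,2]<.13);q=P[w]
A=np.c_[q[:,:2],np.ones(len(q))];k=np.array([.466,.03,0]);k[2]=np.median(q[:,2]-A@k)
for i in range(10):
    g=abs(A@k-q[:,2])<.003;k=np.linalg.lstsq(A[g],q[g,2],rcond=None)[0]
n=np.array([-k[0],-k[1],1]);n/=np.linalg.norm(n);print("n",n,g.sum())
hh=(P[...,2]-(P[...,:2]@k[:2]+k[2]))*n[2]
b=(d>0)&(p.max(-1)<95)&(abs(P[...,1]+.138)<.04)
t=b&(hh>.04)&(hh<.052);r=rect(P[t][:,:2]);print("top",r,P[t].mean(0),np.median(hh[t]))
t=b&(hh>.006)&(hh<.014)&(P[...,0]>.6);print("flange",rect(P[t][:,:2]),np.median(hh[t]))
zt=(r[0]@k[:2]+k[2])+.046/n[2];G=np.r_[r[0],zt]-.011*n;print("G",G)
togo(G[0],G[1],G[2]-.019,4.5)
E
```

```text
time: 9.35
position: [0.634, -0.1348, 0.1784]
tool_rot: [-3.138, -0.128, 0.0]
ft_force: [0.2, 0.2, -0.9]
grip_width: 0.998
n [-0.4217 -0.0284  0.9063] 15838
top (array([ 0.6309, -0.1375]), array([29.7605, 29.9176]), 4.547787666320801) [ 0.6323 -0.1371  0.1072] 0.04603341228269221
flange (array([ 0.6475, -0.1364]), array([97.823 , 64.1259]), 3.6954877376556396) 0.009953215699519473
G [ 0.6355 -0.1372  0.097 ]
t 9.4 pos [ 0.6341 -0.1349  0.1786] yaw 4.66 zdown [ 0.      0.0008 -1.    ] F [ 0.094  -0.2933 -0.3948] w 86.8 q [ 0.5871  0.3901 -0.5412  1.499   0.2035  1.309  -1.4631]
turn 0.03216989631704337 shift [0.0318 0.0602 2.5155]
```

```bash
python3 -m jog '[[[1,0.03,0.06,0.5,0.03],[1,0,0,0.7,0],[1,0,0,0.7,0],[1,0,0,0.4,0],[1,0,0,0.2,0],[1,0,0,0,0],[1,0,0,0,0]]]'; python3 - <<'E'
from h import *
togo(.6355,-.1372,.0782,4.5)
E
```

```text
time: 10.28
position: [0.6362, -0.1396, 0.0796]
tool_rot: [3.139, 0.119, 0.003]
ft_force: [-0.7, -0.1, -0.2]
grip_width: 1.0
t 10.28 pos [ 0.6362 -0.1396  0.0796] yaw 4.35 zdown [ 0.0018 -0.0005 -1.    ] F [-0.7206 -0.1282 -0.1546] w 87.0 q [ 0.575   0.4741 -0.5174  1.5959  0.2519  1.1366 -1.4961]
turn -0.030167199178981717 shift [-0.0127 -0.0607  0.0356]
```

```bash
python3 -m jog '[[[1,0,-0.05,0.03,0],[0.3,0,0,0,0],[0.2,0,0,0,0],[0,0,0,0,0],[0,0,0,0,0],[0,0,0,0,0],[0,0,0,0,0],[0,0,0,0,0]]]' 40 && python3 -m jog '[[[0,-0.04,0,-0.09,0],[0,-0.04,0,-0.09,0],[0,-0.04,0,-0.09,0],[0,-0.04,0,-0.09,0],[0,-0.05,0,-0.1,0],[0,0,0,0,0],[0,0,0,0,0],[0,0,0,0,0],[0,0,0,0,0],[0,0,0,0,0]]]'; python3 - <<'E'
from h import *
togo(.43,.175,.2,-14)
p,d=eyes.get_image("wrist");cv2.imwrite("pics/w3.png",p[:,:,::-1]);print(get_state()["ft_force"],get_state()["torque"])
E
```

```text
time: 11.28
position: [0.635, -0.1381, 0.0772]
tool_rot: [3.139, 0.119, -0.001]
ft_force: [-0.4, -1.1, -0.4]
grip_width: 0.344
time: 12.52
position: [0.6268, -0.1381, 0.0956]
tool_rot: [-3.139, -0.119, 0.0]
ft_force: [-0.1, 0.7, -8.1]
grip_width: 0.343
t 12.53 pos [ 0.6268 -0.1381  0.0956] yaw 4.35 zdown [-0.0002  0.     -1.    ] F [-0.0706  0.7208 -8.0984] w 29.9 q [ 0.5865  0.4418 -0.5249  1.6054  0.2361  1.1583 -1.4868]
turn 3.670674848085312 shift [-6.6681 -6.4049 -2.6079]
[ 0.2942  0.2331 -6.8509] [0.0478 0.039  0.0064]
```

View pics/w3.png

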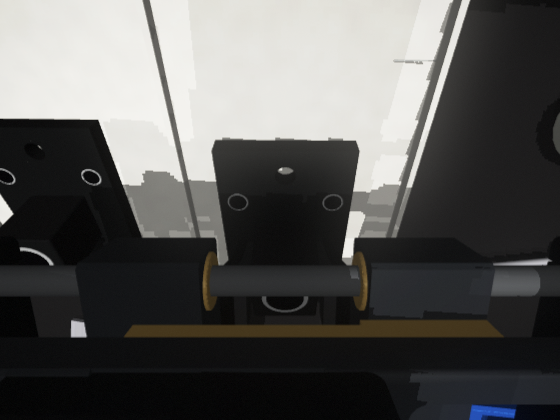

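The right cover weighs about 7.5 N, so it is the steel one. It hangs still tilted 25° in the pads. I'll set it flat on free bench to level it, then regrasp.

```bash
python3 -m jog '[[[0,-0.1,0,-0.4,0],[0,-0.1,0,-0.7,0],[0,-0.1,0,-0.7,0.5],[0,-0.2,0,-0.5,0.8],[0,0,0,-0.3,0.8],[0,-0.2,-0.2,0,0.8],[0,-0.4,-0.4,0,0.77],[0,-0.6,-0.6,0,0],[0,-0.7,-0.7,0,0],[0,-0.7,-0.7,0,0]]]' && python3 -m jog '[[[0,-0.7,-0.7,0,0],[0,-0.7,-0.7,0,0],[0,-0.7,-0.7,0,0],[0,-0.7,-0.7,0,0],[0,-0.6,-0.6,0,0],[0,-0.4,-0.4,0,0],[0,-0.2,-0.2,0,0],[0,0,0,0,0],[0,0,0,0,0]]]'; python3 - <<'E'
from h import *
togo(.43,.175,.045,-14)
p,d=eyes.get_image("wrist");cv2.imwrite("pics/w4.png",p[:,:,::-1]);P=cloud("wrist",d)
E
```

```text
time: 13.82
position: [0.528, -0.0135, 0.2011]
tool_rot: [3.118, -0.382, 0.003]
ft_force: [0.1, 0.6, -8.0]
grip_width: 0.34
time: 14.95
position: [0.4127, 0.1778, 0.1999]
tool_rot: [3.117, -0.385, 0.001]
ft_force: [0.2, -0.3, -7.1]
grip_width: 0.341
t 14.95 pos [0.4127 0.1778 0.1999] yaw -14.08 zdown [ 0.0007 -0.0007 -1.    ] F [ 0.1672 -0.2992 -7.1083] w 29.7 q [ 0.361  -0.0933 -0.7737  1.9295 -0.067   1.2792 -2.2079]
turn -0.016831574865767605 shift [ 0.4335 -0.0382  3.8735]
```

View pics/w4.png

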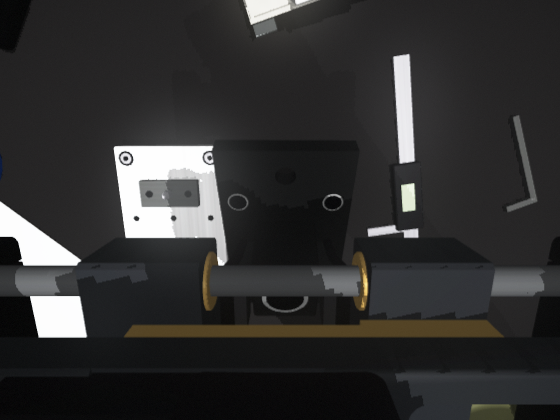

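The wrist view shows the fixture at left (170,190), the caliper at (405,150), and clear bench between them under the cover. Lowering here is safe.

```bash
python3 -m jog '[[[0,0.2,0,0.4,0],[0,0.23,-0.03,0.7,0],[0,0,0,0.8,0],[0,0,0,0.8,0],[0,0,0,0.6,0],[0,0,0,0.4,0],[0,0,0,0.15,0],[0,0,0,0,0],[0,0,0,0,0]]]' && python3 -m jog '[[[0,0,0,0.1,0],[0,0,0,0.1,0],[0,0,0,0.1,0],[0,0,0,0.1,0],[0,0,0,0,0],[0,0,0,0,0]]]' 25; python3 - <<'E'
from h import *
togo(.43,.175,.017,-14)
E
```

```text
time: 16.12
position: [0.43, 0.1763, 0.0466]
tool_rot: [-3.118, 0.383, -0.003]
ft_force: [0.7, 0.4, -8.2]
grip_width: 0.343
time: 16.88
position: [0.4331, 0.1756, 0.0316]
tool_rot: [-3.117, 0.384, -0.011]
ft_force: [5.3, -2.7, 1.8]
grip_width: 0.346
t 16.88 pos [0.4331 0.1756 0.0316] yaw -14.05 zdown [ 0.0071  0.0002 -1.    ] F [ 5.3004 -2.7035  1.8057] w 30.1 q [ 0.2972  0.1951 -0.7867  2.0799  0.1768  0.9241 -2.4024]
turn -0.010808786249316426 shift [-0.0739  0.0342  0.3644]
```

```bash
python3 -m jog '[[[0,0,0,0.1,0],[0,0,0,0.1,0],[0,0,0,0.08,0],[0,0,0,0,0],[0,0,0,0,0]]]' 18; python3 - <<'E'
from h import *
togo(.43,.175,.017,-14)
E
```

```text
time: 17.5
position: [0.429, 0.1763, 0.0185]
tool_rot: [-3.118, 0.383, 0.0]
ft_force: [3.0, 0.6, -1.6]
grip_width: 0.344
t 17.5 pos [0.429  0.1763 0.0185] yaw -13.99 zdown [-0.      0.0004 -1.    ] F [ 3.0117  0.6498 -1.5904] w 29.9 q [ 0.2868  0.2174 -0.7822  2.0918  0.1944  0.9034 -2.4197]
turn 0.0015222862741836706 shift [0.0328 0.0251 0.0373]
```

```bash
python3 -m jog '[[[0,0,0,0.05,0],[0,0,0,0,0],[0.45,0,0,0,0],[0.45,0,0,0,0],[0.45,0,0,0,0],[0.1,0,0,0,0],[0,0,0,0,0],[0,0,0,0,0],[0,0,0,0,0],[0,0,0,0,0]]]' 40 && python3 -m jog '[[[0,0,0,-0.3,0],[0,0,0,-0.6,0],[0,0,0,-0.8,0],[0,0,0,-0.8,0],[0,0,0,-0.8,0],[0,0,0,-0.4,0],[0,0,0,0,0],[0,0,0,0,0]]]'; python3 - <<'E'
from h import *
togo(.4034,.304,.16,-13.7)
p,d=eyes.get_image("wrist");cv2.imwrite("pics/w5.png",p[:,:,::-1]);np.savez("pics/w5.npz",p=p,d=d)
P=cloud("wrist",d)
s=get_state();M=R.from_rotvec(s["tool_rot"]).as_matrix()
L=(P-s["position"])@M  # tool coords
# flange top plane in tool coords (visible far half)
m=(d>0)&(p.max(-1)<95)&(abs(L[...,1])<.036)&(L[...,0]>.022)&(L[...,0]<.058)&(L[...,2]>-.02)&(L[...,2]<.04)
q=L[m];k=np.linalg.lstsq(np.c_[q[:,:2],np.ones(len(q))],q[:,2],rcond=None)[0];print("flange plane tool",k,np.degrees(np.arctan(k[:2])),len(q),rect(q[:,:2]),q[:,0].max(),q[:,1].min(),q[:,1].max())
E
```

```text
time: 18.75
position: [0.4288, 0.1761, 0.0164]
tool_rot: [-3.118, 0.383, 0.001]
ft_force: [-0.2, 1.5, -2.0]
grip_width: 0.342
time: 19.75
position: [0.4279, 0.1754, 0.163]
tool_rot: [3.117, -0.383, -0.004]
ft_force: [-0.3, 0.0, -7.6]
grip_width: 0.342
t 19.75 pos [0.4279 0.1754 0.163 ] yaw -14.0 zdown [-0.0028 -0.0009 -1.    ] F [-0.2516  0.0424 -7.589 ] w 29.7 q [ 0.373  -0.0123 -0.8035  1.9495 -0.0099  1.2035 -2.2421]
turn -0.06064039980465452 shift [-1.3557 -2.978   0.0749]
flange plane tool [0.0029 0.0012 0.0057] [0.1679 0.07  ] 8055 (array([ 0.04  , -0.0018]), array([35.9948, 64.1346]), 0.0011862670071423054) 0.05799898803466683 -0.03383938307403597 0.03029518134130041
```

View pics/w5.png

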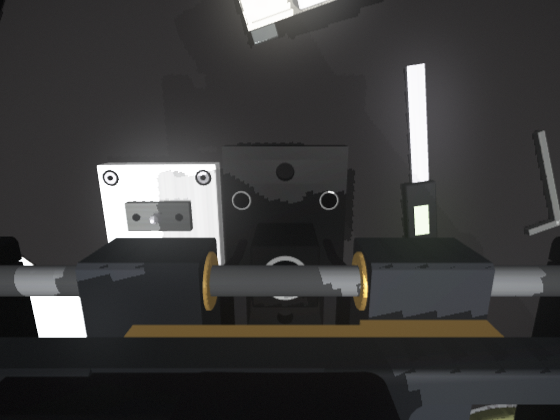

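The cover now hangs level (0.2°). The far fixture pad is at (158,217) with its pin, and the cover's far hole is at (285,171). I'll move up and back to see both pads, and compare with the top camera.

```bash
python3 -m jog '[[[0,-0.1,0,-0.4,0],[0,-0.3,0,-0.7,0],[0,-0.3,0,-0.7,0],[0,-0.2,0,-0.45,0],[0,0,0,0,0],[0,0,0,0,0],[0,0,0,0,0]]]'; cat > pads.py <<'E'
from h import *
def pads(p,plate,n,z,T=None):
    """dark pads inside white-plate roi mask -> centres"""
    H=cv2.convexHull(big(plate)).astype(int);m=np.zeros(p.shape[:2],np.uint8);cv2.fillConvexPoly(m,H,1)
    m=cv2.erode(m,np.ones((5,5)));dk=m*(p.max(-1)<120).astype(np.uint8);dk=cv2.morphologyEx(dk,cv2.MORPH_CLOSE,np.ones((5,5)))
    for c in sorted(cv2.findContours(dk,0,2)[0],key=cv2.contourArea)[-4:]:
        q=plane(n,c[:,0].astype(np.float32),z,T)[:,:2]
        if len(c)>4: print(n,"px",cv2.minAreaRect(c)[0],"world",*rect(q))
E
python3 - <<'E'
from pads import *
f=np.load("pics/top0.npz");p=f["p"];w=(p.min(-1)>130);w[:178]=0;w[262:]=0;w[:,:160]=0;w[:,222:]=0
pads(p,w,"top",.03)
s=get_state();T=np.eye(4);T[:3,:3]=R.from_rotvec(s["tool_rot"]).as_matrix();T[:3,3]=s["position"];T=T@eyes.camera_params("wrist")["mount"]
p,d=eyes.get_image("wrist");cv2.imwrite("pics/w6.png",p[:,:,::-1]);np.savez("pics/w6.npz",p=p,d=d,T=T)
P=cloud("wrist",d);print(s["position"],s["tool_rot"])
w=(p.min(-1)>110)&(d>0)&(abs(P[...,2]-.022)<.006)&(np.hypot(P[...,0]-.404,P[...,1]-.304)<.12)
pads(p,w,"wrist",.03,T)
E
```

```text
time: 20.68
position: [0.3937, 0.1843, 0.2535]
tool_rot: [3.118, -0.383, -0.003]
ft_force: [-1.0, -0.4, -7.1]
grip_width: 0.343
top px (193.4705810546875, 204.61767578125) world [0.4439 0.2934] [57.1142 24.1458] 76.82705688476562
top px (185.5294189453125, 233.8823699951172) world [0.3627 0.3133] [56.4305 25.3131] 76.88983917236328
[0.3937 0.1843 0.2535] [ 3.1177 -0.3832 -0.0032]
wrist px (146.5, 136.0) world [0.4878 0.3261] [12.5807 13.5107] 69.70893096923828
wrist px (224.08746337890625, 180.32977294921875) world [0.4146 0.2553] [ 16.5874 121.2096] 76.75505828857422
wrist px (185.0, 166.5) world [0.4438 0.2945] [60.4211 26.9703] 75.99584197998047
wrist px (196.84481811523438, 234.63795471191406) world [0.3596 0.3064] [81.5446 45.7411] 51.89682388305664
```

View pics/w6.png

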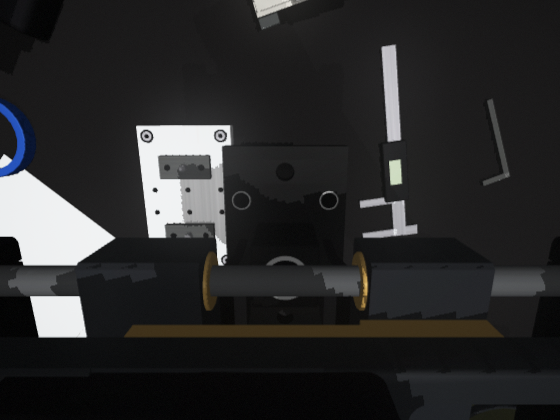

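```bash
python3 - <<'E'
from h import *
f=np.load("pics/w6.npz");p,T=f["p"],f["T"];s=get_state();M=R.from_rotvec(s["tool_rot"]).as_matrix()
g=cv2.cvtColor(p,cv2.COLOR_RGB2GRAY)
print(g[160:184,272:300:2])
c=g[160:184,272:300];m=(c<np.percentile(c,50)-8).astype(np.uint8);k=max(cv2.findContours(m,0,2)[0],key=cv2.contourArea);e=cv2.minAreaRect(k);px=np.array(e[0])+[272,160];print(px,e[1])
h=plane("wrist",px,s["position"][2]-.0057,T)[0];print("hole world",h,"tool",(h-s["position"])@M)
togo(.4033,.3036,.09,-13.8)
E
```

```text
[[38 37 35 35 35 34 34 36 34 34 34 33 35 34]
 [37 38 37 35 36 34 34 36 34 35 35 36 34 34]
 [37 36 36 35 35 30 28 30 35 35 35 34 34 34]
 [36 36 35 35 31 23 20 22 27 35 34 34 36 34]
 [34 35 36 34 23 18 17 18 17 27 33 34 35 36]
 [36 36 35 27 18 19 18 18 17 19 33 35 35 34]
 [36 36 35 21 17 17 17 18 17 17 28 33 33 35]
 [37 35 33 19 19 18 15 17 17 16 19 32 32 33]
 [36 36 28 18 20 18 19 17 18 17 17 31 34 33]
 [36 35 25 20 19 18 19 18 17 16 19 32 33 35]
 [36 33 22 19 21 17 19 19 19 19 18 27 33 32]
 [34 35 19 21 21 19 19 20 19 18 19 24 32 34]
 [34 33 19 21 19 20 20 18 20 18 19 25 32 34]
 [35 35 18 20 20 20 19 21 19 19 17 26 34 31]
 [34 35 24 20 19 19 20 19 19 20 15 29 32 33]
 [33 35 25 18 19 20 19 20 19 20 12 32 33 33]
 [34 34 30 16 20 18 20 19 18 16 12 32 32 32]
 [36 34 33 18 15 18 17 18 18 13 22 30 32 31]
 [34 33 33 24 15 14 15 15 14 13 29 32 32 31]
 [34 33 34 32 22 14 12 13 11 24 31 32 32 31]
 [33 33 34 32 29 22 19 17 24 32 32 32 31 31]
 [33 34 31 32 31 30 26 27 32 32 32 30 32 31]
 [33 33 32 33 32 33 32 31 32 30 31 30 32 31]
 [32 32 31 31 32 31 31 31 31 30 31 30 30 31]]
[284.5 171.5] (17.0, 17.0)
hole world [0.4384 0.1751 0.2479] tool [ 0.0456 -0.0017  0.0056]
t 20.73 pos [0.3938 0.1844 0.2536] yaw -14.01 zdown [-0.002  -0.0001 -1.    ] F [-0.469  -0.5077 -6.5111] w 29.9 q [ 0.3811 -0.1773 -0.7715  1.8742 -0.1258  1.3983 -2.1759]
turn -0.041803337061966775 shift [-0.4716 -2.9529  4.0885]
```

```bash
python3 -m jog '[[[0,-0.2,-0.4,0.2,-0.04],[0,-0.2,-0.6,0.5,0],[0,-0.17,-0.7,0.7,0],[0,0,-0.7,0.7,0],[0,0,-0.4,0.7,0],[0,0,-0.17,0.7,0],[0,0,0,0.4,0],[0,0,0,0.2,0],[0,0,0,0,0],[0,0,0,0,0]]]'; python3 - <<'E'
from h import *
togo(.3998,.3040,.075,-13.8)
p,d=eyes.get_image("wrist");cv2.imwrite("pics/w7.png",cv2.resize(p[120:250,200:370,::-1],None,fx=4,fy=4,interpolation=cv2.INTER_CUBIC))
togo(.3998,.3040,.075,-13.8)
E
```

```text
time: 21.98
position: [0.401, 0.3058, 0.0913]
tool_rot: [-3.118, 0.378, -0.002]
ft_force: [1.5, -0.6, -7.5]
grip_width: 0.343
t 21.98 pos [0.401  0.3058 0.0913] yaw -13.82 zdown [ 0.0013  0.0006 -1.    ] F [ 1.4747 -0.6392 -7.5459] w 29.9 q [ 0.1315  0.2194 -0.9095  1.9391  0.1973  1.0733 -2.6731]
turn -0.004260468096688896 shift [-0.0191  0.0515  0.4069]
t 22.02 pos [0.401  0.3059 0.0914] yaw -13.82 zdown [ 0.0016  0.0006 -1.    ] F [ 0.2271 -0.9737 -6.9511] w 29.7 q [ 0.1317  0.2192 -0.9098  1.9391  0.1974  1.0732 -2.6732]
turn -0.00372355192837972 shift [-0.0196  0.053   0.4094]
```

View pics/w7.png

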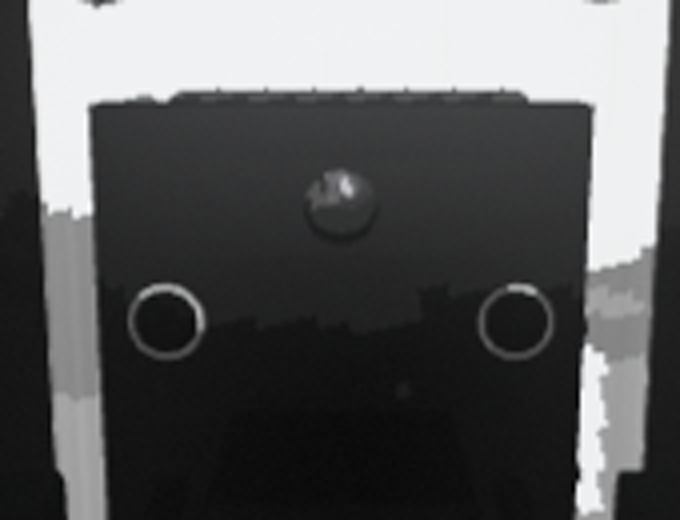

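The pin shows through the far hole at crop (340,205), but joint 7 is at −2.67 and its limit is −2.69. The cover fits either way round, so I'll rise and turn half a turn the other way.

```bash
python3 -m jog '[[[0,0,0,-0.4,0],[0,0,0,-0.6,-0.5],[0,0,0,-0.6,-1],[0,0,0,-0.3,-1],[0,0,0,0,-1],[0,0,0,0,-1],[0,0,0,0,-1],[0,0,0,0,-1],[0,0,0,0,-1],[0,0,0,0,-1]]]' && python3 -m jog '[[[0,0,0,0,-1],[0,0,0,0,-1],[0,0,0,0,-1],[0,0,0,0,-1],[0,0,0,0,-1],[0,0,0,0,-1],[0,0,0,0,-1],[0,0,0,0,-1],[0,0,0,0,-1],[0,0,0,0,-1]]]' && python3 -m jog '[[[0,0,0,0,-1],[0,0,0,0,-1],[0,0,0,0,-1],[0,0,0,0,-1],[0,0,0,0,-1],[0,0,0,0,-1],[0,0,0,0,-1],[0,0,0,0,-1],[0,0,0,0,-1],[0,0,0,0,-1]]]' && python3 -m jog '[[[0,0,0,0,-1],[0,0,0,0,-1],[0,0,0,0,-1],[0,0,0,0,-1],[0,0,0,0,-1],[0,0,0,0,-1],[0,0,0,0,-1],[0,0,0,0,-0.5],[0,0,0,0,0],[0,0,0,0,0]]]'; python3 - <<'E'
from h import *
togo(.4068,.3022,.075,-13.8)
E
```

```text
time: 23.28
position: [0.4006, 0.3059, 0.1681]
tool_rot: [3.042, 0.783, 0.003]
ft_force: [-0.4, -0.4, -7.5]
grip_width: 0.343
time: 24.52
position: [0.4007, 0.3058, 0.168]
tool_rot: [2.425, 1.995, 0.002]
ft_force: [0.0, 0.2, -7.4]
grip_width: 0.343
time: 25.78
position: [0.4009, 0.3057, 0.168]
tool_rot: [1.355, 2.832, 0.001]
ft_force: [0.3, 0.4, -7.5]
grip_width: 0.338
time: 27.02
position: [0.4007, 0.3055, 0.1672]
tool_rot: [0.379, 3.117, -0.0]
ft_force: [0.0, 0.9, -7.6]
grip_width: 0.337
t 27.02 pos [0.4007 0.3055 0.1672] yaw 166.14 zdown [ 0.0013 -0.0004 -1.    ] F [ 0.0482  0.8641 -7.5853] w 29.4 q [ 0.4995  0.2387 -1.3233  1.8496  0.2459  1.2413  0.4311]
turn -0.011594196925267397 shift [-0.1648 -0.044   2.3046]
```

```bash
python3 -m jog '[[[0,-0.08,-0.04,0.4,0],[0,-0.08,0,0.7,0],[0,0,0,0.7,0],[0,0,0,0.4,0],[0,0,0,0.1,0],[0,0,0,0,0],[0,0,0,0,0]]]'; python3 - <<'E'
from h import *
togo(.4068,.3022,.065,-13.8)
s=get_state();T=np.eye(4);T[:3,:3]=R.from_rotvec(s["tool_rot"]).as_matrix();T[:3,3]=s["position"];T=T@eyes.camera_params("wrist")["mount"]
p,d=eyes.get_image("wrist");cv2.imwrite("pics/w8.png",cv2.resize(p[120:250,200:370,::-1],None,fx=4,fy=4,interpolation=cv2.INTER_CUBIC));np.savez("pics/w8.npz",p=p,d=d,T=T)
E
```

```text
time: 27.9
position: [0.4069, 0.303, 0.0754]
tool_rot: [0.377, 3.117, 0.001]
ft_force: [0.0, 0.8, -6.2]
grip_width: 0.341
t 27.9 pos [0.4069 0.303  0.0754] yaw 166.2 zdown [ 0.0016  0.0008 -1.    ] F [ 0.0422  0.7701 -6.1717] w 29.6 q [ 0.3587  0.376  -1.1997  1.9422  0.3971  1.0895  0.3228]
turn -0.0009984669596178719 shift [-0.0024 -0.0196  0.261 ]
```

View pics/w8.png

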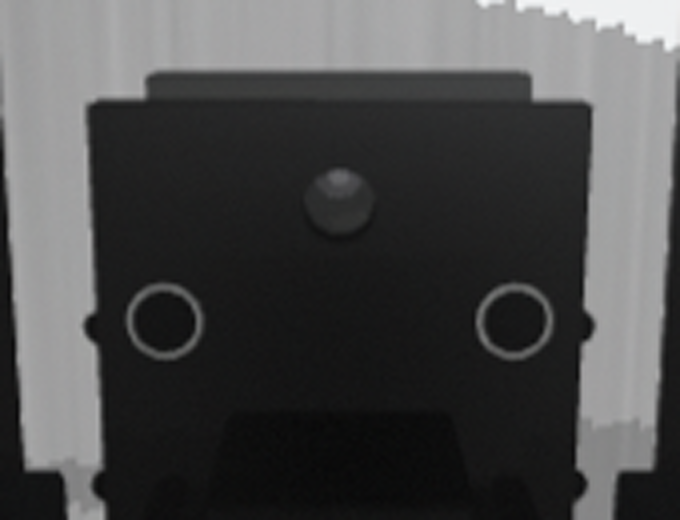

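```bash
python3 - <<'E'
from h import *
f=np.load("pics/w8.npz");T=f["T"];s=get_state();M=R.from_rotvec(s["tool_rot"]).as_matrix()
g=cv2.cvtColor(f["p"],cv2.COLOR_RGB2GRAY);print(g[160:182,274:298:2])
h=plane("wrist",[285,170.9],s["position"][2]-.0057,T)[0]
for v in (162,163,164,165): print(v,"pin-hole in tool (mm)",((plane("wrist",[285,v],.044,T)[0]-h)@M)[:2]*1000)
E
```

```text
[[37 35 35 37 36 37 36 37 36 37 36 38]
 [34 35 34 36 35 36 35 36 35 37 37 37]
 [34 35 35 35 49 71 64 37 37 35 36 36]
 [35 33 35 43 78 97 89 60 38 35 36 36]
 [33 33 38 56 85 98 98 73 49 35 35 35]
 [32 34 44 64 73 94 88 74 57 36 35 33]
 [32 34 45 64 68 79 76 72 52 39 33 34]
 [32 36 45 56 67 68 71 66 48 44 33 33]
 [32 40 46 49 68 69 63 55 45 47 34 33]
 [32 43 46 45 56 58 53 47 45 46 34 31]
 [31 41 44 45 45 46 45 47 45 46 31 33]
 [31 35 45 46 46 45 46 45 46 46 30 33]
 [30 31 45 45 45 45 46 46 48 42 30 32]
 [29 26 42 44 45 45 48 48 53 35 30 31]
 [30 23 40 43 47 47 50 51 51 31 30 31]
 [29 24 32 44 45 50 50 50 46 22 30 31]
 [29 26 23 37 43 49 49 48 34 22 29 31]
 [27 28 20 27 40 44 44 36 21 27 29 29]
 [28 28 25 18 29 30 29 22 23 29 28 28]
 [29 28 27 24 19 18 20 21 25 28 28 29]
 [27 28 28 25 22 21 23 24 27 28 29 28]
 [29 28 26 27 26 25 25 28 29 28 28 28]]
162 pin-hole in tool (mm) [1.8718 0.0445]
163 pin-hole in tool (mm) [1.2859 0.0449]
164 pin-hole in tool (mm) [0.6992 0.0453]
165 pin-hole in tool (mm) [0.1116 0.0457]
```

```bash
python3 -m jog '[[[0,0.015,0,0.1,0],[0,0,0,0.15,0],[0,0,0,0.1,0],[0,0,0,0.1,0],[0,0,0,0.05,0],[0,0,0,0,0],[0,0,0,0,0]]]'; python3 - <<'E'
from h import *
togo(.4068,.3022,.0464,-13.8)
E
```

```text
time: 28.82
position: [0.4057, 0.3027, 0.0546]
tool_rot: [0.377, 3.119, 0.0]
ft_force: [0.7, 1.2, -7.3]
grip_width: 0.344
t 28.82 pos [0.4057 0.3027 0.0546] yaw 166.2 zdown [ 0.0001  0.     -1.    ] F [ 0.6673  1.1573 -7.3018] w 29.9 q [ 0.3279  0.4048 -1.1706  1.9613  0.4298  1.0565  0.2967]
turn 0.00032227797893256136 shift [-0.0299 -0.0047  0.2054]
```

```bash
python3 -m jog '[[[0,0,0,0.08,0],[0,0,0,0.06,0],[0,0,0,0.05,0],[0,0,0,0.03,0],[0,0,0,0,0],[0,0,0,0,0]]]'; python3 - <<'E'
from h import *
togo(.4068,.3022,.0464,-13.8)
E
```

```text
time: 29.58
position: [0.4055, 0.3025, 0.0464]
tool_rot: [0.377, 3.119, -0.002]
ft_force: [-3.9, -3.4, 5.1]
grip_width: 0.343
t 29.57 pos [0.4055 0.3025 0.0464] yaw 166.2 zdown [-0.0001 -0.001  -1.    ] F [-3.9228 -3.3591  5.134 ] w 29.8 q [ 0.3146  0.4169 -1.158   1.9677  0.4441  1.0444  0.2854]
turn -0.00011220813701697807 shift [-0.0332 -0.0008  0.0001]
```

```bash
python3 -m jog '[[[0.5,0,0,0,0],[0.6,0,0,0,0],[0.8,0,0,0,0],[0.9,0,0,0,0],[0.9,0,0,-0.3,0],[1,0,0,-0.6,0],[1,0,0,-0.9,0],[1,0,0,-0.9,0],[1,0,0,-0.8,0],[1,0,0,0,0]]]'; python3 - <<'E'
from h import *
p,d=eyes.get_image("wrist");P=cloud("wrist",d)
b=(d>0)&(p.max(-1)<100)&(np.hypot(P[...,0]-.403,P[...,1]-.303)<.075)
t=b&(abs(P[...,2]-.040)<.006);q=P[t];k=np.linalg.lstsq(np.c_[q[:,:2],np.ones(len(q))],q[:,2],rcond=None)[0]
print("steel flange z",np.median(q[:,2]),"slopes deg",np.degrees(k[:2]),len(q))
t=b&(P[...,2]>.06)&(P[...,2]<.09);print("block top z",np.median(P[t][:,2]),rect(P[t][:,:2]))
p,d=eyes.get_image("top");np.savez("pics/top2.npz",p=p,d=d);P=cloud("top",d)
for nm,c in(("mid cover",(.622,-.013)),):
    t=(d>0)&(p.max(-1)<95)&(abs(P[...,0]-c[0])<.03)&(abs(P[...,1]-c[1])<.025)&(P[...,2]>.09)&(P[...,2]<.125);print(nm,rect(P[t][:,:2]),P[t].mean(0))
togo(.6268,-.0116,.19,3.8)
E
```

```text
time: 30.82
position: [0.407, 0.304, 0.1886]
tool_rot: [0.377, 3.114, 0.003]
ft_force: [0.3, 0.4, -0.4]
grip_width: 1.001
steel flange z 0.03897278823123407 slopes deg [-0.2298 -0.0638] 5951
block top z 0.07506945343825155 (array([0.4008, 0.304 ]), array([29.7168, 29.6055]), 75.56726837158203)
mid cover (array([ 0.6246, -0.0105]), array([36.9581, 28.9823]), 1.4820210933685303) [ 0.6237 -0.0105  0.104 ]
t 30.93 pos [0.4057 0.3024 0.1858] yaw 166.19 zdown [ 0.0008 -0.0007 -1.    ] F [ 0.4149 -0.1553 -0.0685] w 87.0 q [ 0.5122  0.2098 -1.3137  1.8206  0.2134  1.2733  0.4703]
turn -3.52252862570507 shift [-4.9959 -8.1991 -0.0951]
```

```bash
python3 -m jog '[[[1,0,-0.3,0,-0.9],[1,-0.3,-0.5,0,-0.9],[1,-0.5,-0.8,0,-0.9],[1,-0.5,-0.8,0,-0.8],[1,-0.5,-0.8,0,0],[1,-0.5,-0.8,0,0],[1,-0.5,-0.8,0,0],[1,-0.5,-0.8,0,0],[1,-0.5,-0.8,0,0],[1,-0.5,-0.8,0,0]]]' && python3 -m jog '[[[1,-0.4,-0.5,0,0],[1,-0.2,-0.2,0,0],[1,0,0,0,0],[1,0,0,0,0]]]'; python3 - <<'E'
from h import *
k=None
for fn in("top0","top2"):
    f=np.load(f"pics/{fn}.npz");p,d=f["p"].astype(int),f["d"];P=cloud("top",d)
    n=np.array([-.4208,-.0275,.9067]);n/=np.linalg.norm(n)
    S=(d>0)&(p.min(-1)>130)&(abs(P[...,1]+.01)<.06)&(P[...,2]>.03)&(P[...,2]<.15)&(P[...,0]>.57)&(P[...,0]<.75)
    h0=np.median(P[S]@n);hh=P@n-h0
    b=(d>0)&(p.max(-1)<90)&(abs(P[...,1]+.012)<.05)&(abs(P[...,0]-.63)<.08)
    print(fn,"top",rect(P[b&(hh>.035)&(hh<.06)][:,:2]),np.median(hh[b&(hh>.035)&(hh<.06)]),"flange",rect(P[b&(hh>.004)&(hh<.016)][:,:2]))
togo(.6268,-.0116,.077,3.8)
E
```

```text
time: 32.17
position: [0.5804, 0.0188, 0.1841]
tool_rot: [0.102, -3.137, -0.001]
ft_force: [0.5, 0.5, -0.0]
grip_width: 1.002
time: 32.67
position: [0.6055, -0.0049, 0.1856]
tool_rot: [0.105, -3.139, -0.001]
ft_force: [-0.0, 0.1, 0.0]
grip_width: 1.003
top0 top (array([ 0.6222, -0.013 ]), array([30.9913, 29.1105]), 2.6197612285614014) 0.04553323365761752 flange (array([ 0.6368, -0.0107]), array([99.6356, 61.3297]), 3.892089605331421)
top2 top (array([ 0.6215, -0.0119]), array([29.8072, 29.495 ]), 7.702883720397949) 0.0453507854049848 flange (array([ 0.6373, -0.0098]), array([99.4278, 61.5926]), 3.9374654293060303)
t 32.67 pos [ 0.6055 -0.0049  0.1856] yaw -176.17 zdown [-0.0008  0.0003 -1.    ] F [-0.003   0.144   0.0468] w 87.2 q [ 0.8104  0.4545 -1.0951  1.5887  0.4107  1.3525  1.3036]
turn 0.006498218327055838 shift [-0.5216 -0.2022  2.7143]
```

The aluminium cover is back exactly where it was, and the steel cover is level on the pads. I take the aluminium one again.

```bash
python3 -m jog '[[[1,-0.52,-0.2,0,0],[1,0,0,0.5,0],[1,0,0,0.7,0],[1,0,0,0.7,0],[1,0,0,0.4,0],[1,0,0,0.1,0],[1,0,0,0,0],[1,0,0,0,0]]]'; python3 - <<'E'
from h import *
togo(.6268,-.0113,.077,3.8)
E
```

```text
time: 33.67
position: [0.6283, -0.0131, 0.0908]
tool_rot: [-0.101, 3.138, -0.0]
ft_force: [0.1, -0.0, 1.1]
grip_width: 1.0
t 33.67 pos [ 0.6283 -0.0131  0.0908] yaw -176.3 zdown [ 0.0017 -0.0001 -1.    ] F [ 0.1397 -0.0422  1.1061] w 87.0 q [ 0.7386  0.58   -1.0125  1.6354  0.5186  1.2183  1.2509]
turn -0.0202654184196831 shift [0.035  0.0484 0.3454]
```

```bash
python3 -m jog '[[[1,0.035,0.04,0.2,-0.02],[1,0,0,0.14,0],[1,0,0,0,0],[0.3,0,0,0,0],[0.2,0,0,0,0],[0,0,0,0,0],[0,0,0,0,0],[0,0,0,0,0],[0,0,0,0,0]]]' 30 && python3 -m jog '[[[0,0.04,0,-0.09,0],[0,0.04,0,-0.09,0],[0,0.04,0,-0.09,0],[0,0.04,0,-0.09,0],[0,0.1,0,-0.3,0],[0,0.1,0,-0.6,0],[0,0.1,0,-0.7,0],[0,0.1,0,-0.7,0],[0,0,0,-0.3,0],[0,0,0,0,0]]]'; python3 - <<'E'
from h import *
togo(.40,-.273,.2,-2.8)
E
```

```text
time: 34.8
position: [0.6261, -0.0118, 0.0761]
tool_rot: [0.104, -3.14, 0.0]
ft_force: [0.0, 0.4, -0.3]
grip_width: 0.399
time: 36.05
position: [0.6044, -0.0132, 0.1959]
tool_rot: [-0.104, 3.138, -0.001]
ft_force: [0.5, -1.1, -2.8]
grip_width: 0.342
t 36.05 pos [ 0.6044 -0.0132  0.1959] yaw -176.21 zdown [ 0.0023 -0.0007 -1.    ] F [ 0.5163 -1.0975 -2.7962] w 29.8 q [ 0.8325  0.443  -1.1041  1.5807  0.4029  1.3656  1.3217]
turn 1.318758545146443 shift [ 4.786  -6.7368 -0.1087]
```

```bash
python3 -m jog '[[[0,0.2,-0.3,0,0.66],[0,0.4,-0.6,0,0.66],[0,0.5,-0.7,0,0],[0,0.5,-0.7,0,0],[0,0.5,-0.7,0,0],[0,0.5,-0.7,0,0],[0,0.5,-0.7,0,0],[0,0.5,-0.7,0,0],[0,0.5,-0.7,0,0],[0,0.4,-0.5,0,0]]]' && python3 -m jog '[[[0,0.2,-0.3,0,0],[0,0.1,-0.14,0,0],[0,0,0,0,0],[0,0,0,0,0]]]'; python3 - <<'E'
from h import *
togo(.40,-.273,.05,-2.8)
p,d=eyes.get_image("top");P=cloud("top",d)
cv2.imwrite("pics/top3.png",cv2.resize(p[160:290,330:480,::-1],None,fx=4,fy=4,interpolation=cv2.INTER_CUBIC))
E
```

```text
time: 37.3
position: [0.4117, -0.2599, 0.1934]
tool_rot: [-0.084, -3.138, -0.001]
ft_force: [-0.1, -0.5, -3.1]
grip_width: 0.345
time: 37.8
position: [0.4024, -0.274, 0.1945]
tool_rot: [0.074, 3.14, 0.001]
ft_force: [-0.0, 0.1, -1.6]
grip_width: 0.342
t 37.8 pos [ 0.4024 -0.274   0.1945] yaw 177.3 zdown [ 0.0004  0.0005 -1.    ] F [-0.0479  0.1137 -1.6272] w 29.7 q [ 1.6166  0.0451 -1.082   1.853   0.041   1.2675  2.0464]
turn 0.019499658828669907 shift [0.062  0.0204 3.6132]
```

View pics/top3.png

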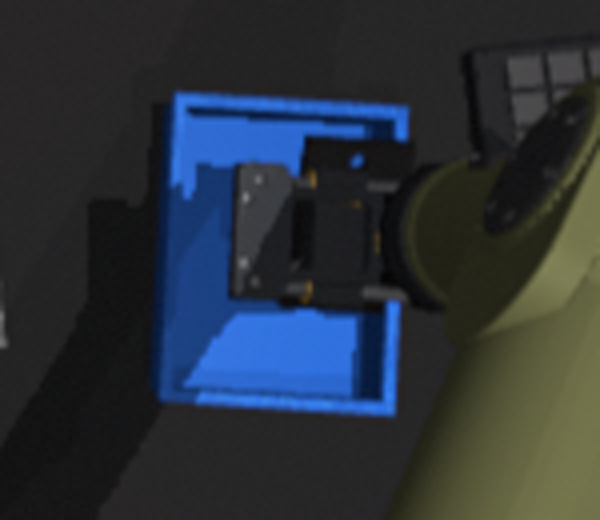

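The bin lies under the cover; the apparent offset to the right at (340,225) is perspective at this height. Now I lower into the bin and level the cover on its floor.

```bash
python3 -m jog '[[[0,0.06,0.02,0.4,0],[0,0,0,0.7,0],[0,0,0,0.8,0],[0,0,0,0.8,0],[0,0,0,0.5,0],[0,0,0,0.3,0],[0,0,0,0.15,0],[0,0,0,0,0],[0,0,0,0,0]]]' && python3 -m jog '[[[0,0,0,0.1,0],[0,0,0,0.1,0],[0,0,0,0.1,0],[0,0,0,0.1,0],[0,0,0,0,0],[0,0,0,0,0]]]' 15; python3 - <<'E'
from h import *
togo(.40,-.273,.0204,-2.8)
E
```

```text
time: 38.98
position: [0.3998, -0.2746, 0.0492]
tool_rot: [0.077, 3.14, -0.002]
ft_force: [-1.1, -0.5, -2.8]
grip_width: 0.346
time: 39.72
position: [0.4028, -0.2749, 0.0342]
tool_rot: [0.076, 3.134, -0.004]
ft_force: [6.2, -0.7, 6.3]
grip_width: 0.345
t 39.73 pos [ 0.4028 -0.2749  0.0342] yaw 177.24 zdown [ 0.0062 -0.0024 -1.    ] F [ 6.1527 -0.7119  6.2545] w 30.0 q [ 1.4638  0.3081 -1.011   2.0272  0.3171  0.9643  1.8142]
turn 0.007969324091561703 shift [0.0737 0.0449 0.3456]
```

```bash
python3 -m jog '[[[0,0,0,0.1,0],[0,0,0,0.1,0],[0,0,0,0.1,0],[0,0,0,0.02,0],[0,0,0,0,0],[0,0,0,0,0]]]' 10; python3 - <<'E'
from h import *
togo(.40,-.273,.0204,-2.8)
E
```

```text
time: 40.48
position: [0.3986, -0.2741, 0.0199]
tool_rot: [-0.077, -3.139, -0.0]
ft_force: [-0.6, 2.5, 8.0]
grip_width: 0.344
t 40.48 pos [ 0.3986 -0.2741  0.0199] yaw 177.19 zdown [-0.0017  0.0001 -1.    ] F [-0.5544  2.4798  8.0416] w 29.9 q [ 1.4463  0.3313 -0.9939  2.0396  0.3434  0.947   1.7937]
turn -0.0019327042055351739 shift [-0.0329  0.0294 -0.0131]
```

```bash
python3 -m jog '[[[0,0,0,-0.01,0],[0.3,0,0,0,0],[0.5,0,0,0,0],[0.6,0,0,0,0],[0.6,0,0,0,0],[0.6,0,0,-0.3,0],[0.6,0,0,-0.6,0],[0.6,0,0,-0.8,0],[0.6,0,0,-0.8,0],[0.6,0,0,-0.8,0]]]' && python3 -m jog '[[[0.6,0,0,-0.8,0],[0.6,0,0.8,-0.3,0],[0.6,0,0.8,0,0],[0.6,0,0.8,0,0],[0.6,0,0.8,0,0],[0.6,0,0.5,0,0],[0.6,0,0,0,0],[0.6,0,0,0,0]]]'; python3 - <<'E'
from h import *
togo(.40,-.273,.2,-2.8)
p,d=eyes.get_image("top");P=cloud("top",d);cv2.imwrite("pics/top4.png",p[:,:,::-1])
b=(d>0)&(p.max(-1)<95)
a=b&(abs(P[...,0]-.4)<.08)&(abs(P[...,1]+.273)<.06)
for z in(.014,.05):
    t=a&(abs(P[...,2]-z)<.006);q=P[t];k=np.linalg.lstsq(np.c_[q[:,:2],np.ones(len(q))],q[:,2],rcond=None)[0];print("alu z",z,np.median(q[:,2]),np.degrees(k[:2]),rect(q[:,:2]))
a=b&(np.hypot(P[...,0]-.403,P[...,1]-.303)<.075)
for z in(.04,.076):
    t=a&(abs(P[...,2]-z)<.005);q=P[t];k=np.linalg.lstsq(np.c_[q[:,:2],np.ones(len(q))],q[:,2],rcond=None)[0];print("steel z",z,np.median(q[:,2]),np.degrees(k[:2]),rect(q[:,:2]))
E
```

```text
time: 41.72
position: [0.3994, -0.2739, 0.1538]
tool_rot: [0.076, 3.141, -0.001]
ft_force: [-0.1, 0.4, 0.1]
grip_width: 0.601
time: 42.72
position: [0.4064, -0.127, 0.1964]
tool_rot: [0.077, 3.141, -0.001]
ft_force: [0.6, 0.3, -0.5]
grip_width: 0.6
t 42.73 pos [ 0.4064 -0.127   0.1964] yaw 177.19 zdown [ 0.0001 -0.0009 -1.    ] F [ 0.5678  0.2905 -0.4664] w 52.2 q [ 1.5229 -0.2661 -1.0998  1.9747 -0.245   1.2974  2.0268]
turn -0.002143975042349666 shift [-0.0182 -3.653  -0.0875]
alu z 0.014 nan [0. 0.] (array([0., 0.]), array([0., 0.]), 0.0)
alu z 0.05 nan [0. 0.] (array([0., 0.]), array([0., 0.]), 0.0)
steel z 0.04 0.03956953333785673 [ 0.13   -0.3804] (array([0.4029, 0.3025]), array([ 64.2291, 107.5406]), 75.73283386230469)
steel z 0.076 0.07582522212340581 [-1.0809 -1.4972] (array([0.4025, 0.3028]), array([31.5371, 29.5197]), 74.60912322998047)
  return _methods._mean(a, axis=axis, dtype=dtype,
  ret = ret.dtype.type(ret / rcount)
```

View pics/top4.png

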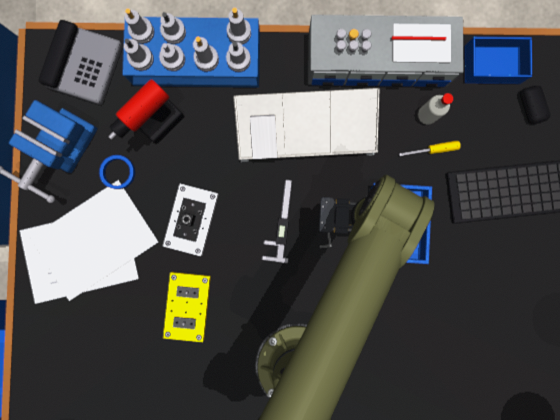

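Steel is level on the fixture, with flange top at 39.6 mm. Caliper, hex key, blank and the rest look unmoved. The arm hides the bin here, so I check it in the scene camera numerically.

```bash
python3 - <<'E'
from h import *
p,d=eyes.get_image("scene");P=cloud("scene",d);f=np.load("pics/scene0.npz")
a=(d>0)&(p.max(-1)<95)&(abs(P[...,0]-.4)<.085)&(abs(P[...,1]+.273)<.065)&(P[...,2]<.07)
for z in(.014,.050):
    t=a&(abs(P[...,2]-z)<.006);q=P[t];k=np.linalg.lstsq(np.c_[q[:,:2],np.ones(len(q))],q[:,2],rcond=None)[0];print("alu z",z,len(q),np.median(q[:,2]),np.degrees(k[:2]),rect(q[:,:2]))
g=np.load("pics/top0.npz")["p"].astype(int);t4=cv2.imread("pics/top4.png")[:,:,::-1].astype(int)
for nm,(x0,y0,x1,y1) in dict(caliper=(258,175,296,268),driver=(105,75,185,150),tape=(98,150,136,190),oiler=(415,90,458,126),deburr=(398,138,464,160),blank=(245,110,280,160)).items():
    print(nm,"changed px",(abs(g-t4)[y0:y1,x0:x1].max(-1)>60).sum())
m=lambda q:(q.max(-1)>60)
print("hex",[np.argwhere(m(q[205:252,312:322])).shape for q in (g,t4)])
E
```

```text
alu z 0.014 373 0.01484338974978705 [-0.337   0.2917] (array([ 0.404 , -0.2752]), array([ 65.8576, 109.7941]), 87.65013885498047)
alu z 0.05 64 0.05044464263678006 [-2.0475 -1.9115] (array([ 0.4028, -0.273 ]), array([29.812, 34.351]), 85.0830307006836)
caliper changed px 16
driver changed px 0
tape changed px 0
oiler changed px 0
deburr changed px 0
blank changed px 0
hex [(6, 2), (36, 2)]
```

```bash
python3 -c "
from bench import job;print(job.close_job())"
```

```text
the job is handed in; nothing more can be done
None
```

The job is done and handed in at about 43 s on the robot's clock: the steel cover is on the fixture and the aluminium one is in the blue bin.

**What I did**
- I lifted the mid-bay cover and felt about 2.7 N (roughly 0.28 kg), so it is the aluminium one. I set it back in its bay so the steel could go first.
- The right-bay cover read about 7.5 N, so it is the steel one. It hung at the rack's tilt, so I set it flat on free bench and regripped it level. I then gave it a half turn to keep joint 7 in range and lowered it onto the pins.
- I then laid the aluminium cover flat in the bin, port block up, and let go with it resting on the floor.

**Last checks**
- **Steel cover:** its flange top is at 39.6 mm (40 expected), level to within 0.4°, and it sits within about 1 mm of the fixture's centre. The reaction on lowering confirmed it was resting on the pads.
- **Aluminium cover:** its flange top is at about 15 mm (14 expected), level to within 0.4°. It is within about 5 mm of the bin's centre with the block upward.
- **Other things:** the driver, tape, oiler, deburring tool and blank show no change in the top picture.

**Not fully confirmed**
- **Caliper:** 16 pixels in its region changed, probably from the arm's shadow.
- **Hex key:** the gripper hid part of it in the last picture, so I could not check it. The arm never went down near it.

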